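# Count to the third gap and push the jar home

### The arm

A 6-joint arm with a two-finger parallel gripper is mounted at the origin on the work surface. World frame = base frame: x ahead of the robot, y to its left, z up, the work surface at z = 0. Lengths are in mm, angles in rad, forces in N, time in s.
With the tool pointing down it reaches from about 350 to 975 mm from the base axis. Payload 7.1 kg.
Tool frame: the origin (TCP) lies at the very end of the fingers, on their centre line; the grasp point (between the pads) lies 19 mm behind it; z points along the fingers, y is the line along which they close (so a half turn about z gives the same grasp; the last joint's range is limited). The gripper opens to 88 mm and grips with 3 to 60 N. Pads are 20 mm wide; open, the fingers measure 115 mm over their backs; the gripper's body (75 mm by 178 mm) begins 61 mm behind the grasp point.
Start: joints at [1.279, 0.423, 1.63, -0, 1.089, -0.019], TCP at [168.361, 601.88, 222.675] pointing down, gripper open.
Joint ranges: [-3, 3], [-0.9, 2.11], [0.09, 2.58], [-1.31, 4.45], [0.11, 2.69], [-2.54, 2.54]. Speed limits (rad/s): [2.39, 2.39, 3.01, 3.14, 3.14, 3.14].

### API

Orientations are given as a rotation vector (axis times angle).
In Python, from workcell import ctrl gives the robot as it stands. The module is installed in compiled form; this text tells all that it offers.
- The arm moves only by the shell command python3 -m inch 'ROWS'. ROWS is JSON, a list of rows, each a list of 7 numbers: the shift along the tool's x, y, z scaled (see below), then the turn, a rotation vector about the tool's x, y, z scaled (see below), then the closure, from -1 (fully open) to 1 (shut). In form: [[tx, ty, tz, wx, wy, wz, hand], ...]. A call has 1 to 10 rows; each row is the pose to reach, as a shift and turn from the pose commanded when the call began, along the tool's axes at that moment; what a row does not reach only later rows make up. The controller multiplies each number of a shift by 0.15 m and each number of a turn by pi/4 rad. A row lasts 1/8 s, in which the tool goes at most 62.5 mm and 10.7 degrees, less where a joint would pass 70% of its speed; a pose out of reach is approached as far as the arm can. A call with a number of a shift or a turn outside -1 to 1 is refused whole. A call with a gripper value outside its range is refused whole. The fingers move at their own pace and stop on an object; the grip force is fixed at half the most. Time passes only in rows, so rows that repeat a pose let the fingers close. It gives the time, the measured TCP pose, the force, the opening and the grip force at its end, in the units of the state.
- ctrl.get_obs(): the state, without advancing time (a new reading comes with each control period).
- ctrl.get_image(name): name is "side" or "top" or "wrist"; returns the picture (480x640x3 uint8, red, green, blue); there is no depth.
- ctrl.camera_params(name): a dict with "vfov" (degrees; the focal length in pixels is half the picture's height over the tangent of half this angle, whatever the lens; pixels are square), "cx", "cy" (the principal point, pixels), "eye" and "attitude" of the camera in the world; the wrist camera has in their place "tool_from_camera" (4x4, takes a point from camera to tool coordinates, whose origin is the TCP and whose axes are the flange's). Camera axes: x right, y up, looking along -z (the intrinsics and any distortion apply to the point x, -y, -z); pixel columns grow to the right and rows downward; lengths in mm; the calibration is good to about 2 mm. A picture is of the moment at which its call begins: read the wrist's pose just before it. camera_params takes no time and is no camera call.
- ctrl.close_job(): hands the job in; it is judged then, once.
The state is a dict: "t": time; "qpos": joint angles; "qvel": joint speeds; "joint_torque": joint torques, N m; "ee_pos": TCP position; "orientation": TCP orientation; "ft_force": force on the tool from outside, world axes, zero at the start; "moment": the same for the moment, N m; "width": finger opening in mm; "grasp_force": force on a finger pad.
Only numpy, scipy, OpenCV 4.12 (cv2) and the standard library are available. Lean on these libraries where they do the work, as an engineer would, in place of code of your own. Each camera call takes 0.05 s, during which the arm holds its last target. There are 200 camera calls.

### The job

Counting from the end of the wooden rack where the misting bottle stands, run one fingertip along the top of its back rail, touching it behind the first, then the second, then the third gap (gaps with something in them count too). Only then push the small glass jar across the marble into that third gap until it is home against the rail, upright, and leave it there. Never lift or tip the jar, and leave everything else where it stands.

Things in the scene. Friction and masses are not known exactly. Their poses are not given: they have to be found in the camera images.
- rack: Fixed wooden divider rack, 90 mm deep (x), 290 wide (y), 60 high. Origin: centre of its underside. x points into the gaps, away from the robot; y left along the rail. Five dividers 10 mm thick, 45 high, noses at x = -40, at y = 140, 70, 0, -70, -140 make four gaps 60 wide, 60 deep, open in front and on top, floor bare marble. Back rail: x = 20 to 44, top 60 up, closes them behind.
- mister: Chrome misting bottle, 64 mm across, 157 mm tall, black spray head, standing 0.26 to 0.3 m from the rack's middle, beyond its left or right end: that end is the one to count from. Origin: centre of its underside.
- jar: Small empty glass jar with a steel twist cap, 48 mm across, 75 mm tall, 0.13 kg or so, standing loose on the marble in front of the rack. Origin: centre of its underside. Slides when pushed near its foot.
- rail_a: The part of the rail's top that counts as behind the gap that is first from the rack's left (+y) end: 36 mm long, 24 mm thick, flush with the rest of the rail. Origin: middle of its top face, 60 mm above the marble; axes as the rack's. The gap lies in front of it.
- gap_a (a point): Floor of the gap that is first from the rack's left (+y) end: where the jar's foot is centred when it is fully home, against the rail. Axes as the rack's.
- rail_b: The part of the rail's top that counts as behind the gap that is second from the rack's left (+y) end: 36 mm long, 24 mm thick, flush with the rest of the rail. Origin: middle of its top face, 60 mm above the marble; axes as the rack's. The gap lies in front of it.
- gap_b (a point): Floor of the gap that is second from the rack's left (+y) end: where the jar's foot is centred when it is fully home, against the rail. Axes as the rack's.
- rail_c: The part of the rail's top that counts as behind the gap that is third from the rack's left (+y) end: 36 mm long, 24 mm thick, flush with the rest of the rail. Origin: middle of its top face, 60 mm above the marble; axes as the rack's. The gap lies in front of it.
- gap_c (a point): Floor of the gap that is third from the rack's left (+y) end: where the jar's foot is centred when it is fully home, against the rail. Axes as the rack's.
- rail_d: The part of the rail's top that counts as behind the gap that is fourth from the rack's left (+y) end: 36 mm long, 24 mm thick, flush with the rest of the rail. Origin: middle of its top face, 60 mm above the marble; axes as the rack's. The gap lies in front of it.
- gap_d (a point): Floor of the gap that is fourth from the rack's left (+y) end: where the jar's foot is centred when it is fully home, against the rail. Axes as the rack's.
- saucer: White ceramic saucer, 124 mm across, 10 mm high, beyond the rack's other end. Origin: centre of its underside. Bystander.
- pot: Terracotta pot, 104 mm across the rim, 95 mm tall, on the saucer. Origin: centre of its underside. Bystander.
- thumb_pot: Terracotta thumb pot, 50 mm across, 46 mm tall, in one of the rack's two end gaps. Origin: centre of its underside. Bystander.
- tin: Small round metal tin, 46 mm across, 42 mm tall, in the other end gap. Origin: centre of its underside. Bystander.
- scoop: Wooden scoop lying to the right, 200 mm long, 26 mm high. Origin: on the marble under the middle of its length. Bystander.
- seed_tray: White plastic seed tray, 160 by 260 by 45 mm, to the left. Origin: centre of its underside. Bystander.
There are look-alikes about, which are no part of the job. There is more than one size of the mister; the one meant has the size given above. What is shaped like the jar but yellow is not meant.

How it is judged (in metres and radians):
On the way, in this order (a step that is already met when the one before it is completed fails the run):
1. a fingertip touches the rail behind the first gap from the misting bottle's end (((y of mister in the frame of rack above 0 m and contact force between the fingers and rail_a above 0.3 N) or (not (y of mister in the frame of rack above 0 m) and contact force between the fingers and rail_d above 0.3 N))).
2. a fingertip touches the rail behind the second gap from the misting bottle's end (((y of mister in the frame of rack above 0 m and contact force between the fingers and rail_b above 0.3 N) or (not (y of mister in the frame of rack above 0 m) and contact force between the fingers and rail_c above 0.3 N))).
3. a fingertip touches the rail behind the third gap from the misting bottle's end (((y of mister in the frame of rack above 0 m and contact force between the fingers and rail_c above 0.3 N) or (not (y of mister in the frame of rack above 0 m) and contact force between the fingers and rail_b above 0.3 N))).
4. the jar stands home in that third gap (((y of mister in the frame of rack above 0 m and horizontal distance between jar and gap_c below 0.013 m) or (not (y of mister in the frame of rack above 0 m) and horizontal distance between jar and gap_b below 0.013 m))), for 0.2 s.
At the end, for the whole second after the job is handed in: The jar stands upright (within 0.1 rad), at rest on the marble in the third gap from the misting bottle's end, its centre within 13 mm of the fully home point; every bystander is within 25 mm of its start (((y of mister in the frame of rack above 0 m and horizontal distance between jar and gap_c below 0.013 m) or (not (y of mister in the frame of rack above 0 m) and horizontal distance between jar and gap_b below 0.013 m)) and angle between jar's own z axis and vertical below 0.1 rad and height (world z) of jar below 0.006 m and linear speed of jar below 0.02 m/s and distance of each of mister, saucer, pot, thumb_pot, tin, scoop, seed_tray from where it was at the start of the episode below 0.025 m); the robot touches nothing.
It fails at once if the jar is lifted off the marble (height (world z) of jar above 0.012 m).
It fails at once if the jar is tipped (angle between jar's own z axis and vertical above 0.35 rad).
It fails at once if something else on the sill is shifted by more than 25 mm (distance of any of mister, saucer, pot, thumb_pot, tin, scoop, seed_tray from where it was at the start of the episode above 0.025 m).
It fails at once if something else on the sill is tipped (angle between any of mister, saucer, pot, thumb_pot, tin, scoop, seed_tray's own z axis and vertical above 0.3 rad).
It also fails if it takes over 67 s, if anything falls off the work surface, if the arm or the gripper's body presses on something with over 40 N, if the wrist force passes 120 N, or if a joint passes its speed limit or range.

## Working session

There is one attempt and no reset: what is moved stays moved. The work goes in short steps, Python scripts to look and compute and a shell command to move; the robot and the scene stay as the last step left them, time stands still between calls to the robot, and variables do not carry over. Pictures are saved under pics/ and viewed, at most 10 in all, crops included, and the job is handed in when it is done.

```bash
mkdir -p pics
python3 - <<'E'
from workcell import ctrl
import cv2
for n in ("top","side"):
    cv2.imwrite(f"pics/{n}0.png",ctrl.get_image(n)[:,:,::-1]); print(n,ctrl.camera_params(n))
print(ctrl.camera_params("wrist")); print(ctrl.get_obs())
E
```

```text
top {'vfov': 53.623684313880815, 'cx': 312.6703756274336, 'cy': 240.68226859109168, 'eye': array([ 379.8413085 ,   51.39801365, 1131.28987614]), 'attitude': array([ 0.07487742, -0.09573916, -1.58457861])}
side {'vfov': 49.19425149997159, 'cx': 311.542915447826, 'cy': 240.96892433548413, 'eye': array([ -26.72776422, -978.92212189,  788.7180663 ]), 'attitude': array([ 0.99324236, -0.23733749, -0.41966615])}
{'vfov': 63.484451157604866, 'cx': 321.4463910547687, 'cy': 239.19091495974345, 'tool_from_camera': array([[ 4.50169439e-04,  9.53888753e-01,  3.00160030e-01,
         8.33125219e+01],
       [ 9.99999885e-01, -3.79748152e-04, -2.92950052e-04,
         1.52931685e+00],
       [-1.65456543e-04,  3.00160127e-01, -9.53888815e-01,
        -1.61064769e+02],
       [ 0.00000000e+00,  0.00000000e+00,  0.00000000e+00,
         1.00000000e+00]])}
{'t': 0.1, 'qpos': array([ 1.27897385e+00,  4.23781171e-01,  1.63060061e+00, -1.35125418e-05,
        1.08860533e+00, -1.90055058e-02]), 'qvel': array([ 5.72331243e-04, -1.66700378e-03, -1.90832132e-03, -1.53522760e-03,
       -2.15686357e-03,  9.72491497e-05]), 'joint_torque': array([ 7.44636272e-04, -5.45610738e+01, -2.74324411e+01,  6.45767804e-02,
        1.88392564e-02,  2.50425344e-06]), 'ee_pos': array([168.2409807 , 601.40898305, 221.97406897]), 'orientation': array([-4.27174528e-01, -3.11220818e+00,  2.16677379e-03]), 'ft_force': array([ 0.97923363, -0.20238993,  0.63341847]), 'moment': array([ 0.02917106, -0.03672062,  0.00466953]), 'grasp_force': 0.0, 'width': 87.81355807593154}
```

View pics/top0.png

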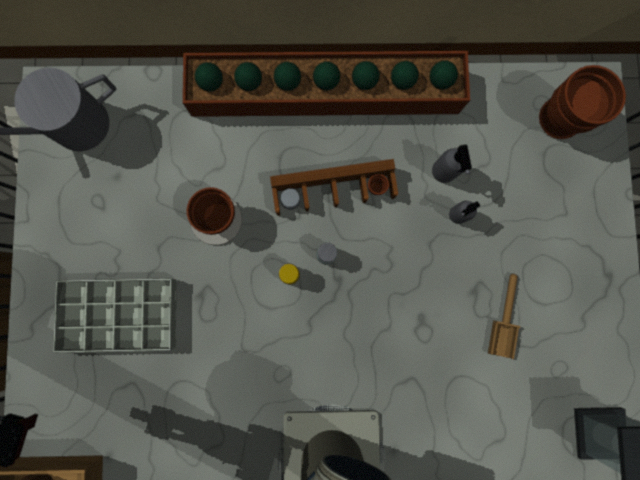

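View pics/side0.png

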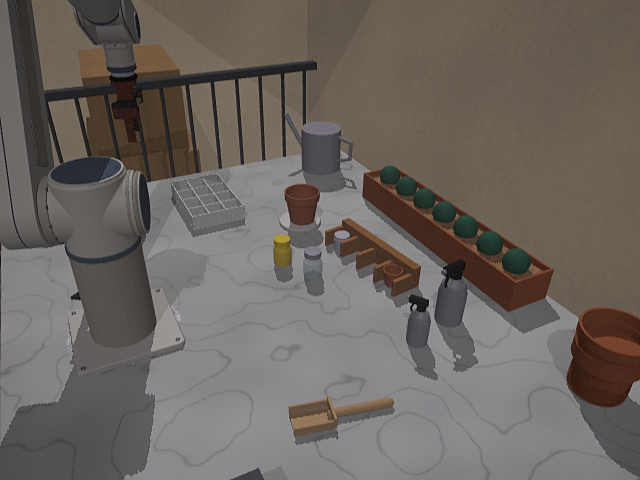

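Top view: the rack spans (272–397, 160–213). The grey-capped jar is at (327,253) and its yellow look-alike at (289,273). The misters are a big one at (452,163) and a small one at (463,211), both beyond the right end. The thumb pot is in the right end gap and the tin in the left one. I'll measure both misters and enlarge the area.

```bash
cat > h.py <<'E'
from workcell import ctrl
import numpy as np, cv2
from scipy.spatial.transform import Rotation as R
def cam(n):
    p=ctrl.camera_params(n); f=240/np.tan(np.radians(p["vfov"]/2))
    if n=="wrist":
        o=ctrl.get_obs(); T=p["tool_from_camera"]; Rt=R.from_rotvec(o["orientation"]).as_matrix()
        return f,p["cx"],p["cy"],Rt@T[:3,3]+o["ee_pos"],Rt@T[:3,:3]
    return f,p["cx"],p["cy"],np.array(p["eye"]),R.from_rotvec(p["attitude"]).as_matrix()
def ray(c,u,v,z):
    f,cx,cy,e,A=c; d=A@np.array([(u-cx)/f,-(v-cy)/f,-1]); return e+d*(z-e[2])/d[2]
def proj(c,P):
    f,cx,cy,e,A=c; q=A.T@(np.array(P)-e); return np.array([cx-f*q[0]/q[2],cy+f*q[1]/q[2]])
E
python3 - <<'E'
from h import *
np.set_printoptions(precision=1,suppress=True)
im=cv2.imread("pics/top0.png"); c=cam("top")
cv2.imwrite("pics/crop.png",cv2.resize(im[140:290,262:402+90],None,fx=3.4,fy=3.4,interpolation=cv2.INTER_CUBIC))
for n,u,v,z in [("jarcap",327,253,75),("railL",272,180,60),("railR",395,163,60),("yellow",289,273,75),("d1",278,213,45),("d5",394,195,45)]: print(n,ray(c,u,v,z))
s=cam("side")
for n,u,v in [("big foot",449,322),("small foot",417,344)]:
    P=ray(s,u,v,0); print(n,P)
    for H in (0,100,130,157,190): print(H,proj(s,[P[0],P[1],H]))
E
```

```text
jarcap [466.6   4.9  75. ]
railL [638.  127.5  60. ]
railR [ 674.4 -157.3   60. ]
yellow [423.3  90.2  75. ]
d1 [563.6 115.2  45. ]
d5 [ 602.2 -155.2   45. ]
big foot [ 665.4 -299.6    0. ]
0 [449. 322.]
100 [455.5 286.8]
130 [457.6 275.6]
157 [459.6 265.3]
190 [462.  252.3]
small foot [ 556.6 -326.3    0. ]
0 [417. 344.]
100 [422.4 307.9]
130 [424.1 296.4]
157 [425.6 285.7]
190 [427.6 272.3]
```

View pics/crop.png

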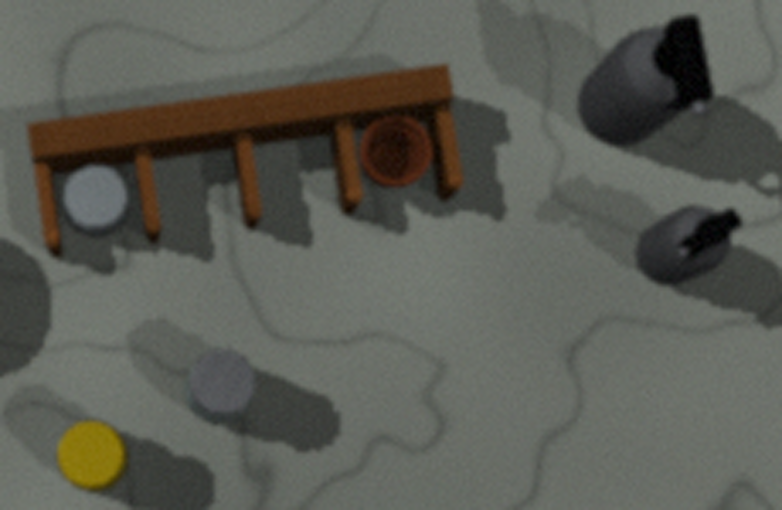

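The crop confirms the count starts at the right (-y) end: both misters stand beyond it. The big one at crop (640,85) fits 157 mm tall and 64 mm wide; the other is smaller. The jar meant is the grey cap at crop (222,384), not the yellow one at (92,454). Third gap from the right is gap_b, between noses (153,237) and (252,222).

Run:
```python
from h import *
np.set_printoptions(precision=1,suppress=True)
c=cam("top")
F=lambda x,y,z: ray(c,262+x/3.4,140+y/3.4,z)
co=[F(30,124,60),F(447,66,60),F(452,97,60),F(36,160,60)]
for p in co: print(p)
y=(co[0]+co[3]-co[1]-co[2])[:2]; print("len",np.linalg.norm(y)/2); yaw=np.arctan2(-y[0],y[1]); print("yaw",yaw)
A=np.array([[np.cos(yaw),-np.sin(yaw)],[np.sin(yaw),np.cos(yaw)]])
o=np.mean(co,0)[:2]-A@[32,0]; print("origin",o)
for x,yy in [(55,252),(153,237),(252,222),(350,207),(450,193)]: print("nose rack",A.T@(F(x,yy,45)[:2]-o))
for n,x,yy,z in [("jar",222,384,75),("yellow",92,454,75),("tin",95,196,42),("thumb",396,150,46)]: q=F(x,yy,z)[:2]; print(n,q,A.T@(q-o))
for n,yy in zip("abcd",(105,35,-35,-105)): print(n,"rail",o+A@[32,yy],"gap",o+A@[-4,yy])
```

```text
[646.3 130.1  60. ]
[ 683.  -154.1   60. ]
[ 661.3 -156.7   60. ]
[621.5 126.2  60. ]
len 286.15168265602284
yaw 0.13406950889649474
origin [621.3 -17.9]
nose rack [-42.1 139.6]
nose rack [-41.7  72.1]
nose rack [-41.4   3.7]
nose rack [-41.  -64.2]
nose rack [ -41.5 -133.7]
jar [466.7   4.3] [-150.3   42.6]
yellow [422.1  90. ] [-183.   133.6]
tin [599.9  87.3] [ -7.2 107.1]
thumb [ 628.3 -119.6] [  -6.7 -101.8]
a rail [639.   90.4] gap [603.3  85.6]
b rail [648.4  21.1] gap [612.7  16.3]
c rail [657.7 -48.3] gap [622.  -53.1]
d rail [ 667.1 -117.7] gap [ 631.4 -122.5]
```

```bash
cat >> h.py <<'E'
YAW=0.134; ORG=np.array([621,-15.5])
A2=np.array([[np.cos(YAW),-np.sin(YAW)],[np.sin(YAW),np.cos(YAW)]])
def go(x,y,z):
    "units to reach world x,y,z with tool down, tool y along rack y"
    o=ctrl.get_obs(); Rt=R.from_rotvec(o["orientation"])
    Rg=R.from_matrix(np.column_stack([[-A2[0,0],-A2[1,0],0],[A2[0,1],A2[1,1],0],[0,0,-1]]))
    d=Rt.inv().apply(np.array([x,y,z])-o["ee_pos"])/150
    w=(Rt.inv()*Rg).as_rotvec()/(np.pi/4)
    print("t",o["t"],"pos",o["ee_pos"].round(1),"F",o["ft_force"].round(1),"width",round(o["width"],1),"go",d.round(3),w.round(3))
def rk(x,y): return ORG+A2@[x,y]
E
python3 -c "
from h import *
print(rk(32,-105),rk(32,-35),rk(32,35),rk(-150,40)); go(*rk(32,-105),110)"
```

```text
[ 666.7410646  -115.28354077] [657.38911062 -45.91106095] [648.03715664  23.46141887] [467.00071239   4.10151566]
t 0.1 pos [168.2 601.4 222. ] F [ 1.  -0.2  0.6] width 87.8 go [-4.488 -3.705  0.752] [-0.002 -0.    -0.518]
```

```bash
python3 -m inch '[[-1,-0.83,0,0,0,-0.518,1],[-1,-0.83,0,0,0,-0.518,1],[-1,-0.83,0,0,0,-0.518,1],[-1,-0.83,0,0,0,-0.518,1],[-1,-0.83,0,0,0,-0.518,1]]'; python3 -c "
from h import *
go(*rk(32,-105),110)"
```

```text
t: 0.72
ee_pos: [279.6, 441.5, 222.8]
orientation: [0.207, -3.135, -0.001]
ft_force: [1.2, -0.5, 0.5]
width: 41.4
grasp_force: 0.0
t 0.725 pos [279.6 441.5 222.8] F [ 1.2 -0.5  0.5] width 41.4 go [-2.069 -4.02   0.75 ] [ 0.001 -0.    -0.002]
```

```bash
python3 -m inch '[[-0.5,-1,0,0,0,0,1],[-0.5,-1,0,0,0,0,1],[-0.5,-1,0,0,0,0,1],[-0.5,-1,0,0,0,0,1]]' >/dev/null
python3 -m inch '[[-0.5,-1,0,0,0,0,1],[-0.5,-1,0,0,0,0,1],[-0.5,-1,0,0,0,0,1],[-0.5,-1,0,0,0,0,1]]' >/dev/null
python3 -m inch '[[-0.5,-1,0,0,0,0,1],[-0.5,-1,0,0,0,0,1],[-0.5,-1,0,0,0,0,1],[-0.5,-1,0,0,0,0,1]]'; python3 -c "
from h import *
go(*rk(32,-105),110)"
```

```text
t: 2.22
ee_pos: [563.8, 26.2, 222.4]
orientation: [-0.209, 3.134, 0.001]
ft_force: [-0.1, 0.4, 0.0]
width: 0.3
grasp_force: 0.0
t 2.225 pos [563.8  26.2 222.4] F [-0.1  0.4  0. ] width 0.3 go [-0.555 -1.026  0.749] [ 0.     0.001 -0.001]
```

```bash
python3 -m inch '[[-0.555,-1,0,0,0,0,1],[-0.555,-1,0.2,0,0,0,1],[-0.555,-1,0.5,0,0,0,1],[-0.555,-1,0.75,0,0,0,1],[-0.555,-1,0.75,0,0,0,1],[-0.555,-1,0.75,0,0,0,1]]'; python3 -c "
from h import *
go(*rk(32,-105),60)
c=cam('wrist'); cv2.imwrite('pics/w1.png',ctrl.get_image('wrist')[:,:,::-1])
for y in (-140,-105,-70,-35,0): print(y,[proj(c,[*rk(x,y),60]).round() for x in (20,44)])
"
```

```text
t: 2.98
ee_pos: [665.5, -109.5, 111.6]
orientation: [-0.214, 3.133, 0.0]
ft_force: [0.4, -0.8, 0.1]
width: 0.6
grasp_force: 0.0
t 2.975 pos [ 665.5 -109.5  111.6] F [ 0.4 -0.8  0.1] width 0.6 go [-0.002 -0.039  0.344] [0.    0.001 0.003]
-140 [array([248., 246.]), array([250., 284.])]
-105 [array([308., 246.]), array([309., 284.])]
-70 [array([369., 246.]), array([367., 284.])]
-35 [array([430., 246.]), array([426., 284.])]
0 [array([490., 246.]), array([485., 285.])]
```

View pics/w1.png

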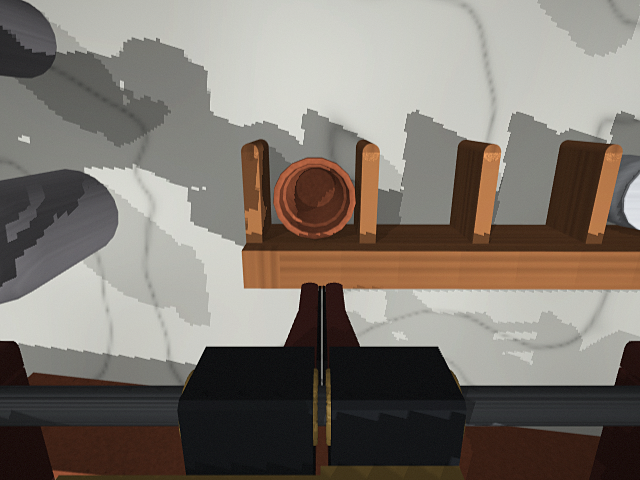

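The wrist picture shows the rail at rows 250–289 with its right end at column 243, which agrees with the prediction within about 3 mm. The fingertip is at column 323, behind the thumb pot gap. I'll go down 50 mm onto the rail.

```bash
sed -i 's/621,-15.5/623,-15.5/' h.py; python3 -m inch '[[-0.015,-0.02,0.2,0,0,0,1],[-0.015,-0.02,0.3,0,0,0,1],[-0.015,-0.02,0.33,0,0,0,1],[-0.015,-0.02,0.34,0,0,0,1],[-0.015,-0.02,0.345,0,0,0,1],[-0.015,-0.02,0.345,0,0,0,1]]'; python3 -c "
from h import *
go(*rk(32,-105),59)"
```

```text
t: 3.78
ee_pos: [667.7, -114.1, 60.4]
orientation: [-0.21, 3.134, 0.001]
ft_force: [-3.8, 2.3, 7.9]
width: 0.4
grasp_force: 3.8
t 3.775 pos [ 667.7 -114.1   60.4] F [-3.8  2.3  7.9] width 0.4 go [-0.006 -0.009  0.009] [ 0.     0.001 -0.   ]
```

```bash
python3 -m inch '[[0,0.1,0,0,0,0,1],[0,0.2,0,0,0,0,1],[0,0.3,0,0,0,0,1],[0,0.4,0,0,0,0,1],[0,0.465,0,0,0,0,1],[0,0.465,0,0,0,0,1],[0,0.465,0,0,0,0,1]]'; python3 -c "
from h import *
go(*rk(32,-35),59)"
```

```text
t: 4.65
ee_pos: [659.7, -44.2, 60.4]
orientation: [-0.211, 3.131, 0.001]
ft_force: [-0.6, 2.7, 8.2]
width: 0.3
grasp_force: 3.8
t 4.65 pos [659.7 -44.2  60.4] F [-0.6  2.7  8.2] width 0.3 go [ 0.004 -0.011  0.009] [0.    0.004 0.   ]
```

```bash
python3 -m inch '[[0,0.1,0,0,0,0,1],[0,0.2,0,0,0,0,1],[0,0.3,0,0,0,0,1],[0,0.4,0,0,0,0,1],[0,0.465,0,0,0,0,1],[0,0.465,0,0,0,0,1],[0,0.465,0,0,0,0,1]]'
python3 -m inch '[[0,0,-0.2,0,0,0,1],[0,0,-0.4,0,0,0,1],[0,0,-0.6,0,0,0,0.3],[0,0,-0.6,0,0,0,0.5],[0,0,-0.6,0,0,0,0.5]]'; python3 -c "
from h import *
go(*rk(-214,39),150)"
```

```text
t: 5.52
ee_pos: [650.3, 25.1, 60.4]
orientation: [-0.211, 3.131, 0.001]
ft_force: [-1.1, 1.4, 8.4]
width: 0.4
grasp_force: 3.9
t: 6.15
ee_pos: [648.4, 24.1, 147.9]
orientation: [0.211, -3.134, -0.0]
ft_force: [0.1, -0.8, -0.6]
width: 21.5
grasp_force: 0.0
t 6.15 pos [648.4  24.1 147.9] F [ 0.1 -0.8 -0.6] width 21.5 go [ 1.63   0.021 -0.013] [ 0.    -0.001  0.   ]
```

```bash
python3 -m inch '[[0.815,0.01,0,0,0,0,0.5],[0.815,0.01,0,0,0,0,0.5],[0.815,0.01,0,0,0,0,0.5]]' >/dev/null
python3 -m inch '[[0.815,0.01,0,0,0,0,0.5],[0.815,0.01,0,0,0,0,0.5],[0.815,0.01,0,0,0,0,0.5],[0.815,0.01,0,0,0,0,0.5]]'; python3 -c "
from h import *
go(*rk(-214,39),14)
c=cam('wrist'); cv2.imwrite('pics/w2.png',ctrl.get_image('wrist')[:,:,::-1])
for n,p in [('jarcap',[*rk(-150,40),75]),('nose70',[*rk(-40,70),45]),('nose0',[*rk(-40,0),45]),('tip',[*rk(-214,39),150])]: print(n,proj(c,p).round())
"
```

```text
t: 7.02
ee_pos: [408.0, -6.0, 148.6]
orientation: [-0.21, 3.133, -0.0]
ft_force: [0.2, -0.2, 1.0]
width: 22.5
grasp_force: 0.0
t 7.025 pos [408.   -6.  148.6] F [ 0.2 -0.2  1. ] width 22.5 go [0.016 0.006 0.897] [-0.     0.002 -0.   ]
jarcap [322. 337.]
nose70 [357. 431.]
nose0 [274. 431.]
tip [320. 303.]
```

View pics/w2.png

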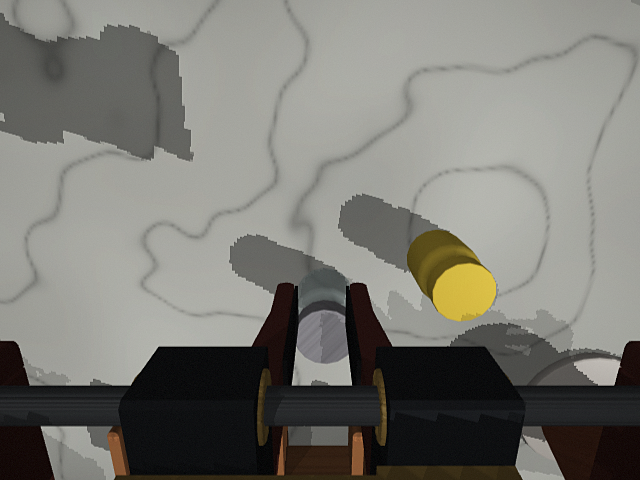

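The jar cap is at (324,336) against a predicted (322,337), centred between the fingers. Yellow jar is at (465,290), clear of the descent. Next is the descent behind the jar.

```bash
python3 -m inch '[[0.016,0.006,0.3,0,0,0,0.5],[0.016,0.006,0.6,0,0,0,0.5],[0.016,0.006,0.8,0,0,0,0.5],[0.016,0.006,0.897,0,0,0,0.5],[0.016,0.006,0.897,0,0,0,0.5]]'; python3 -c "
from h import *
go(*rk(-100,37),14)"
```

```text
t: 7.7
ee_pos: [404.2, -5.3, 13.1]
orientation: [0.211, -3.133, -0.0]
ft_force: [-0.1, 0.5, 0.0]
width: 22.2
grasp_force: 0.0
t 7.7 pos [404.2  -5.3  13.1] F [-0.1  0.5  0. ] width 22.2 go [-0.77  -0.016 -0.007] [ 0.    -0.002  0.   ]
```

```bash
python3 -m inch '[[-0.08,0,0,0,0,0,0.5],[-0.16,0,0,0,0,0,0.5],[-0.2,-0.002,0,0,0,0,0.5],[-0.23,-0.004,0,0,0,0,0.5],[-0.27,-0.006,0,0,0,0,0.5],[-0.31,-0.008,0,0,0,0,0.5],[-0.36,-0.01,0,0,0,0,0.5],[-0.41,-0.012,0,0,0,0,0.5],[-0.46,-0.014,0,0,0,0,0.5],[-0.51,-0.016,0,0,0,0,0.5]]'; python3 -m inch '[[-0.05,0,0,0,0,0,0.5],[-0.1,0,0,0,0,0,0.5],[-0.15,0,0,0,0,0,0.5],[-0.2,0,0,0,0,0,0.5],[-0.23,0,0,0,0,0,0.5],[-0.24,0,0,0,0,0,0.5],[-0.24,0,0,0,0,0,0.5]]'; python3 -c "
from h import *
go(*rk(-35,35),14)
cv2.imwrite('pics/t2.png',cv2.resize(ctrl.get_image('top')[140:290,250:450,::-1],None,fx=3.5,fy=3.5)) 
a=ctrl.get_image('side')[200:320,250:450,::-1]; cv2.imwrite('pics/s2.png',cv2.resize(a,None,fx=4,fy=4))"
```

```text
t: 8.95
ee_pos: [480.4, 2.5, 13.8]
orientation: [-0.21, 3.135, -0.0]
ft_force: [-1.3, -0.8, 0.3]
width: 22.1
grasp_force: 0.7
t: 9.82
ee_pos: [515.7, 7.3, 13.9]
orientation: [-0.21, 3.134, -0.0]
ft_force: [0.5, -0.2, -0.5]
width: 21.4
grasp_force: 0.0
t 9.825 pos [515.7   7.3  13.9] F [ 0.5 -0.2 -0.5] width 21.4 go [-0.455 -0.013 -0.   ] [-0.  0.  0.]
```

View pics/s2.png

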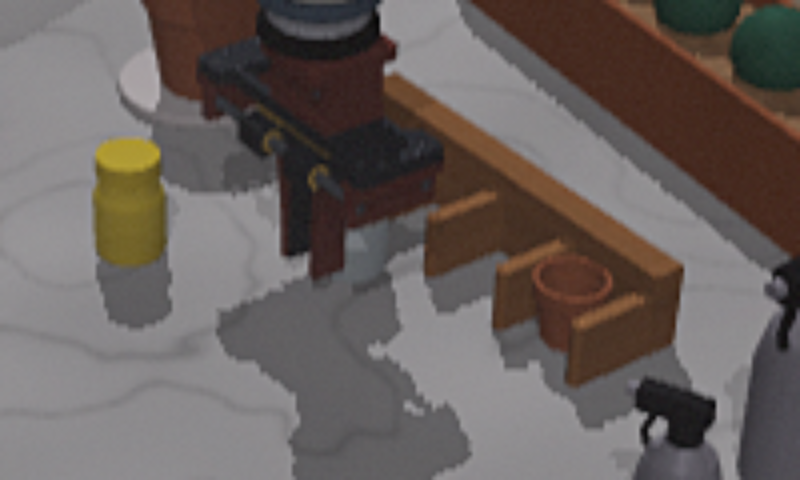

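The side crop shows the jar upright at (370,255), ahead of the fingertips and just short of the gap mouth. Nothing else has moved, so I'll push on.

```bash
python3 -m inch '[[-0.05,-0.003,0,0,0,0,0.5],[-0.1,-0.006,0,0,0,0,0.5],[-0.15,-0.01,0,0,0,0,0.5],[-0.2,-0.013,0,0,0,0,0.5],[-0.25,-0.013,0,0,0,0,0.5],[-0.3,-0.013,0,0,0,0,0.5],[-0.34,-0.013,0,0,0,0,0.5],[-0.37,-0.013,0,0,0,0,0.5],[-0.4,-0.013,0,0,0,0,0.5],[-0.4,-0.013,0,0,0,0,0.5]]'; python3 -c "
from h import *
go(*rk(-35,35),14)"
```

```text
t: 11.18
ee_pos: [575.7, 13.4, 13.9]
orientation: [-0.21, 3.134, -0.0]
ft_force: [0.5, -0.2, -0.0]
width: 21.5
grasp_force: 0.0
t 11.175 pos [575.7  13.4  13.9] F [ 0.5 -0.2 -0. ] width 21.5 go [-0.053  0.    -0.   ] [-0.     0.001  0.   ]
```

Advance in small steps until the force shows the rail.

```bash
python3 -m inch '[[-0.015,0,0,0,0,0,0.5],[-0.03,0,0,0,0,0,0.5],[-0.045,0,0,0,0,0,0.5],[-0.045,0,0,0,0,0,0.5]]'; python3 -m inch '[[-0.007,0,0,0,0,0,0.5],[-0.014,0,0,0,0,0,0.5],[-0.014,0,0,0,0,0,0.5]]'; python3 -c "
from h import *
go(*rk(-35,35),14)"
```

```text
t: 11.68
ee_pos: [582.3, 14.3, 13.9]
orientation: [-0.21, 3.134, -0.0]
ft_force: [0.7, -0.2, -0.2]
width: 21.8
grasp_force: 0.1
t: 12.05
ee_pos: [583.9, 14.5, 13.9]
orientation: [0.21, -3.134, -0.0]
ft_force: [-1.2, -0.0, 0.4]
width: 22.1
grasp_force: 0.6
t 12.05 pos [583.9  14.5  13.9] F [-1.2 -0.   0.4] width 22.1 go [ 0.002  0.    -0.001] [ 0. -0.  0.]
```

```bash
python3 -m inch '[[-0.007,0,0,0,0,0,0.5],[-0.014,0,0,0,0,0,0.5],[-0.02,0,0,0,0,0,0.5],[-0.02,0,0,0,0,0,0.5]]'; python3 -c "
from h import *
go(*rk(-35,35),14)"
```

```text
t: 12.55
ee_pos: [584.3, 14.6, 13.6]
orientation: [0.21, -3.129, -0.0]
ft_force: [-9.7, -2.1, 6.7]
width: 22.2
grasp_force: 5.1
t 12.55 pos [584.3  14.6  13.6] F [-9.7 -2.1  6.7] width 22.2 go [ 0.004 -0.    -0.003] [ 0.    -0.007  0.   ]
```

Force is 9.7 N, so the jar is home against the rail. I'll back straight out, rise and look.

```bash
python3 -m inch '[[0.03,0,0,0,0,0,0.5],[0.1,0,0,0,0,0,0.5],[0.3,0,0,0,0,0,0.5],[0.6,0,0,0,0,0,0.5],[0.8,0,0,0,0,0,0.5],[0.8,0,-0.3,0,0,0,0.5],[0.8,0,-0.7,0,0,0,0.5],[1,0,-1,0,0,0,0.5],[1,0,-1,0,0,0,0.5]]'; python3 -m inch '[[1,0,0,0,0,0,0.5],[1,0,0,0,0,0,0.5],[1,0,0,0,0,0,0.5],[1,0,0,0,0,0,0.5],[1,0,0,0,0,0,0.5]]'; python3 -c "
from h import *
go(*rk(-35,35),14)
print('gap_b px',proj(cam('top'),[*rk(-4,35),75])*1.0, (proj(cam('top'),[*rk(-4,35),75])-[262,140])*3.4)
cv2.imwrite('pics/t3.png',cv2.resize(ctrl.get_image('top')[140:290,262:492,::-1],None,fx=3.4,fy=3.4,interpolation=cv2.INTER_CUBIC))
cv2.imwrite('pics/s3.png',ctrl.get_image('side')[:,:,::-1])"
```

```text
t: 13.68
ee_pos: [438.8, -5.3, 166.8]
orientation: [-0.21, 3.128, -0.001]
ft_force: [-0.7, -0.6, -0.1]
width: 22.0
grasp_force: 0.0
t: 14.3
ee_pos: [291.5, -25.3, 163.9]
orientation: [-0.21, 3.133, -0.0]
ft_force: [0.1, 0.1, 0.6]
width: 21.9
grasp_force: 0.0
t 14.3 pos [291.5 -25.3 163.9] F [0.1 0.1 0.6] width 21.9 go [-1.964  0.003  1.002] [-0.     0.002 -0.   ]
gap_b px [319.67124196 188.05645343] [196.08222265 163.39194167]
```

View pics/t3.png

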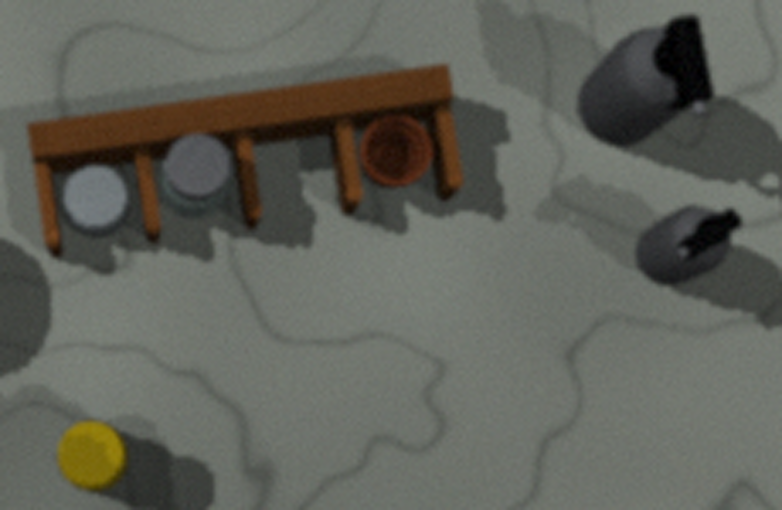

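View pics/s3.png

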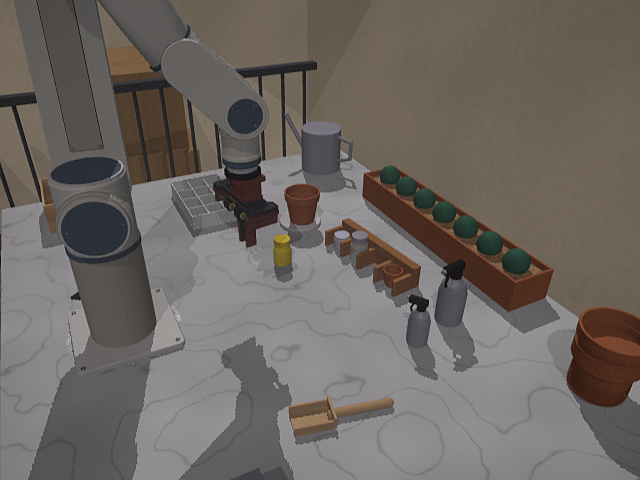

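The jar cap is at crop (198,165) against an expected (196,163), so it stands home and upright in the third gap. Everything else is unmoved and the arm is clear, so I'm handing the job in.

```bash
python3 -c "
from workcell import ctrl
print(ctrl.close_job())"
```

```text
the job is handed in; nothing more can be done
None
```

Job handed in (the hand-in call gives no verdict): I ran the fingertip along the rail behind gaps one, two and three from the mister's (right) end, then pushed the jar home upright into the third gap; in the last pictures nothing else had moved.

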